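# Run the hall umbrella blower at full

## Robot

A 7-joint arm with a two-finger parallel gripper is mounted at the origin on the work surface. World frame = base frame: x ahead of the robot, y to its left, z up, the work surface at z = 0. Lengths are in m, angles in rad, forces in N, time in s.
With the tool pointing down it reaches from about 0.4 to 0.925 m from the base axis. Payload 4.1 kg.
Tool frame: the origin (TCP) lies on the centre line of the jaws, within the pads' length; the fingertips stand 22 mm ahead of it and the grasp point (between the pads) lies 3 mm ahead of it; z points along the fingers, y is the line along which they close (so a half turn about z gives the same grasp; the last joint's range is limited). The gripper opens to 85 mm and grips with 20 to 120 N. Pads are 22 mm wide; open, the fingers measure 114 mm over their backs; the gripper's body (76 mm by 85 mm) begins 54 mm behind the grasp point. The pads swing forward as they close: fully open they stand 13 mm farther back than shut.
Start: joints at [-1.269, 0.398, 0.045, 1.537, -0.019, 1.207, -0.051], TCP at [0.254, 0.599, 0.217] pointing down, gripper open.
Joint ranges: [-2.82, 2.82], [-0.49, 2.23], [-1.37, 1.46], [0, 2.46], [-1.36, 4.5], [0.23, 2], [-2.94, 2.94]. Speed limits (rad/s): [2.57, 2.57, 3.14, 3.14, 3.14, 3.14, 3.14].

## Interface

Orientations are given as a 3x3 rotation matrix whose columns are the frame's x, y, z axes.
In Python, from station import sensors, imaging, arm gives the robot as it stands.
- The arm moves only by the tool play_rows, never from a script. Its argument "moves" is a list that holds one entry, the list of rows, each a list of 7 numbers: the finger opening in mm, from 0 to 85.4, then the shift along the world's x, y, z in mm, then the turn, a rotation vector about the world's x, y, z in degrees. In form: [[[claw, x, y, z, rx, ry, rz], ...]]. A call has exactly 10 rows; each row shifts and turns the commanded pose from where the row before left it; what a row does not reach is not made up. A row lasts 1/12 s, in which the tool goes at most 41.7 mm and 7.16 degrees, less where a joint would pass 70% of its speed; a pose out of reach is approached as far as the arm can. A call is refused whole if a number of a shift passes 41.7 or a number of a turn 7.16, either way. A call with a gripper value outside its range is refused whole. The fingers move at their own pace and stop on an object; "force" is the grip in N (left out, the last holds). Time passes only in rows, so rows that do not move let the fingers close, or fill a call up. It gives the time, the measured TCP pose, the force, the opening and the grip force at its end, in the units of the state.
- sensors.get_state(): the state, without advancing time (a new reading comes with each control period).
- imaging.camera(name): name is "side" or "top"; returns the picture (384x512x3 uint8, red, green, blue); there is no depth.
- imaging.camera_params(name): a dict with "camera_matrix" (3x3 intrinsics, pixels), "k1" (the pictures are not rectified: a ray, as slopes to the right and down, at radius r is drawn at 1 + k1 r^2 times it, then the intrinsics apply), "R" (3x3) and "t" (3): a world point X has camera coordinates R X + t. Camera axes: x right, y down, z forward; pixel columns grow to the right and rows downward; lengths in m; the calibration is good to about 2 mm. A picture is of the moment at which its call begins. camera_params takes no time and is no camera call.
- arm.finish_job(): hands the job in; it is judged then, once.
The state is a dict: "clock": time; "qpos": joint angles; "dq": joint speeds; "tau": joint torques, N m; "tool_pos": TCP position; "orientation": TCP orientation; "wrist_force": force on the tool from outside, world axes, zero at the start; "wrist_torque": the same for the moment, N m; "finger_gap": finger opening in m; "gripper_force": force on a finger pad.
Only numpy, scipy, OpenCV 4.12 (cv2) and the standard library are available. Lean on these libraries where they do the work, as an engineer would, in place of code of your own. Each camera call takes 0.05 s, during which the arm holds its last target. There are 200 camera calls.

## Task

Dry the steel umbrella frame: tip the blower's orange-knobbed clamp lever over to unlock it, slide the blower along its rail until its white pointer is on the orange mark, and tip the lever fully back to lock it there; never drag or leave it elsewhere on the rail with the clamp locked. Then turn the spring-return dial clockwise by its red post past the first two clicks to the third, and finish while still holding the post there with the fingers, because the dial springs back if let go. Leave the other things on the shelf where they are.

Things in the scene. Friction and masses are not known exactly. Their poses are not given: they have to be found in the camera images.
- rail: dark grey base plate 140 x 560 x 12 mm fixed on the shelf, with a steel rail along its y axis; origin at the centre of its underside; its z is up, its x points across the rail away from the robot side; it may be turned in yaw. The blower carriage, clamp and dial below all share these axes
- carriage (a joint): position (m) of the grey carriage (90 mm across, 220 mm along the rail, top 64 mm above the shelf) along the rail's +y; 0 is mid-rail, stops at -0.15 and +0.15. A snug slide, about 14 N to move; a hard shove would shift it even with the clamp locked, so neither drag it locked nor knock it afterwards
- pointer (a point): tip of the white pointer on the carriage's robot side (-x), at the middle of the carriage's length, 24 mm above the shelf; a thin white line carries it on up and across the carriage's top
- mark_orange: orange mark: a stripe 16 mm wide (along the rail) painted across the rail's base plate, visible either side of the carriage; origin at the middle of the stripe's width, on the rail's centre line, at shelf height; it may lie toward either end of the rail
- mark_blue: blue mark, the same shape, toward the other end of the rail: not the one wanted
- clamp (a joint): clamp lever angle (rad): 0 fully locked, leaning to -x (robot side) at 0.75 rad from upright; 1.3 fully unlocked, leaning to +x at 0.55 rad from upright; end stops at both. Hinged about the rail's y direction, so the knob moves in an arc in a plane across the rail; it turns with about 3 N at the knob and stays where it is left
- clamp_knob (a point): centre of the orange barrel knob, 22 mm in diameter and 24 mm long along the rail's y, flat at both ends, that spins freely on the end of the clamp lever, 75 mm from the hinge; the lever is an 11 mm round bar. The knob may be pinched firmly by its flat ends and used both to tip the lever and to pull the carriage along
- clamp_pivot (a point): hinge of the clamp lever on the carriage, 80 mm to the -y side of the pointer, over the rail, 72 mm above the shelf
- dial (a joint): dial angle (rad), growing clockwise seen from above: 0 at rest, clicks at about 0.4, 0.8 and 1.2 (the third), end stop at 1.35. A spring turns it back from anywhere when let go; at the post it takes about 4 N at rest growing to 9 N at the third click, with a bump of about 2 N just before each click
- dial_post (a point): grip point on the axis of the red upright post, 12 mm in diameter, at 35 mm radius on the dial: 108 mm above the shelf, 14 mm below the post's top, 26 mm above the black disc. Seen from the dial's axis the post is at +y, turned 0.6 rad toward -x (robot side) at rest and 0.6 rad toward +x at the third click (dots beside the dial: white rest, then yellow, orange, red)
- dial_centre (a point): point on the dial's upright axis, on top of the carriage, 55 mm to the +y side of the pointer, 64 mm above the shelf; the disc is 88 mm in diameter
- umbrella: folded steel compact umbrella frame, bare ribs, standing upright on a round grey foot 90 mm across behind the orange mark, 240 mm high; origin under its foot; leave it alone
- glove_form: wooden hand-shaped glove drying form on a dark base 90 x 80 mm, 170 mm high, behind the blue mark; origin under its base; leave it alone
- bowl: grey ceramic bowl, 140 mm across, 55 mm high; origin under its centre; leave it alone
- bike_key: green plastic bike lock key with steel blade, 70 mm long; origin under its green round head; leave it alone
- bamboo_case: sliding-lid bamboo case 110 x 200 x 62 mm; origin under its centre; leave it alone
- bike_lamp: upright black and grey bike lamp, 50 mm across, 78 mm high; origin under its centre; leave it alone

How it is judged:
By the outcome, as a careful person would: the job done as asked, in the order asked, and still so for the second after the job is handed in, while the arm keeps its last pose, push and grip.
It also fails if it takes over 58 s, if anything falls off the work surface, if the arm or the gripper's body presses on something with over 40 N, if the wrist force passes 120 N, or if a joint passes its speed limit or range.

## Working session

There is one attempt and no reset: what is moved stays moved. The work goes in short steps, Python scripts to look and compute and a tool call to move; the robot and the scene stay as the last step left them, time stands still between calls to the robot, and variables do not carry over. Pictures are saved under pics/ and viewed, at most 10 in all, crops included, and the job is handed in when it is done.

Besides the shell and the picture viewer there is one more tool, called after "Emit:" by a JSON object that holds its "api" and its "payload". play_rows: Moves the arm, as the interface text tells. Its arguments: {"type":"object","properties":{"moves":{"type":"array"},"force":{"type":"number"}},"required":["moves"]}

```bash
ls; mkdir -p pics; python3 - <<'E'
from station import sensors, imaging, arm
import cv2,numpy as np
np.set_printoptions(precision=4,suppress=True)
for n in("side","top"):
    im=imaging.camera(n); cv2.imwrite(f"pics/{n}0.png",im[:,:,::-1]); print(imaging.camera_params(n))
s=sensors.get_state();print(s)
E
```

```text
pics
{'camera_matrix': array([[363.9265,   0.    , 253.7492],
       [  0.    , 363.9265, 192.6469],
       [  0.    ,   0.    ,   1.    ]]), 'k1': -0.07950229737670945, 'R': array([[-0.9962, -0.0847, -0.0209],
       [-0.0434,  0.6892, -0.7233],
       [ 0.0756, -0.7196, -0.6902]]), 't': array([0.5399, 0.1359, 1.306 ])}
{'camera_matrix': array([[400.8215,   0.    , 256.4438],
       [  0.    , 400.8215, 194.0265],
       [  0.    ,   0.    ,   1.    ]]), 'k1': -0.05177977205283134, 'R': array([[-0.0232, -0.9997, -0.001 ],
       [-0.9778,  0.0229, -0.2083],
       [ 0.2083, -0.0039, -0.9781]]), 't': array([-0.0264,  0.5587,  1.1275])}
{'clock': 0.1, 'qpos': array([-1.269 ,  0.3991,  0.0451,  1.5377, -0.0187,  1.2069, -0.0507]), 'dq': array([ 0.0017, -0.0006, -0.0012, -0.0052,  0.    ,  0.0006, -0.0005]), 'tau': array([  0.0038, -47.6264,   1.3704, -25.4952,   0.012 ,   0.005 ,
        -0.    ]), 'tool_pos': array([0.2534, 0.598 , 0.2163]), 'orientation': array([[-0.9208,  0.3901, -0.0006],
       [ 0.3901,  0.9208, -0.0016],
       [-0.0001, -0.0017, -1.    ]]), 'wrist_force': array([ 0.074 ,  0.713 , -0.1418]), 'wrist_torque': array([-0.0136, -0.0695,  0.0497]), 'gripper_force': 0.0, 'finger_gap': 0.0855346324661347}
```

View pics/side0.png

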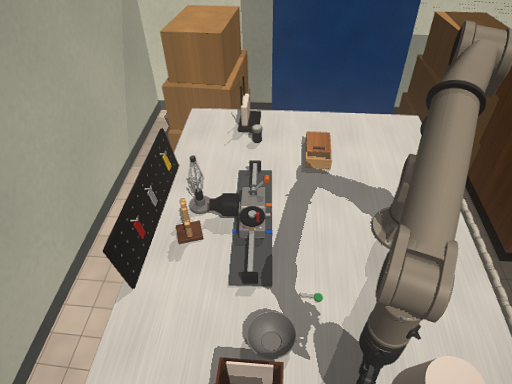

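View pics/top0.png

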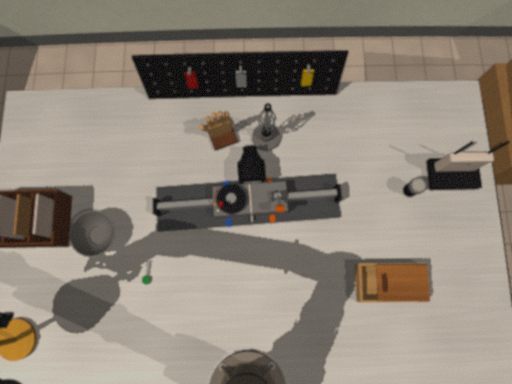

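The top view shows the rail at about cols 157-340, rows 175-230. The orange knob is near (280,208), orange mark ends near (272,218) and (268,180), blue mark near (228,222), and the dial near (232,200) with its red post near (221,204). Next I'll take enlarged crops and colour blobs.

```bash
cat > h.py <<'E'
import cv2,numpy as np
from station import sensors, imaging, arm
np.set_printoptions(precision=4,suppress=True)
P={n:imaging.camera_params(n) for n in("side","top")}
def ray(n,px):
    p=P[n];d=np.array([p['k1'],0,0,0,0.])
    u=cv2.undistortPoints(np.array([[px]],float),p['camera_matrix'],d)[0,0]
    return -p['R'].T@p['t'], p['R'].T@np.array([u[0],u[1],1])
def onz(n,px,z):
    c,d=ray(n,px); return c+d*(z-c[2])/d[2]
def tri(ps,pt):
    c1,d1=ray("side",ps);c2,d2=ray("top",pt)
    s=np.linalg.lstsq(np.c_[d1,-d2],c2-c1,rcond=None)[0]
    a,b=c1+s[0]*d1,c2+s[1]*d2
    return (a+b)/2,np.linalg.norm(a-b)
def proj(n,X):
    p=P[n];return cv2.projectPoints(np.array([X],float),cv2.Rodrigues(p['R'])[0],p['t'],p['camera_matrix'],np.array([p['k1'],0,0,0,0.]))[0][0,0]
RNG={'orange':((3,150,110),(14,255,255)),'blue':((105,140,60),(125,255,255)),'red':((0,150,60),(2,255,255)),'red2':((174,150,60),(180,255,255)),'white':((0,0,190),(180,50,255))}
def blobs(im,col,roi,minA=3):
    x0,y0,x1,y1=roi
    m=cv2.inRange(cv2.cvtColor(im[y0:y1,x0:x1],cv2.COLOR_RGB2HSV),*map(np.array,RNG[col]))
    n,l,st,ce=cv2.connectedComponentsWithStats(m)
    return [(int(st[i,4]),np.round(ce[i]+[x0,y0],1),st[i,:4]+[x0,y0,0,0]) for i in range(1,n) if st[i,4]>=minA]
ROI={'side':(225,160,280,285),'top':(150,165,350,235)}
E
python3 - <<'E'
from h import *
for n in P:
    im=cv2.imread(f"pics/{n}0.png")[:,:,::-1]
    x0,y0,x1,y1=ROI[n]; 
    k=6 if n=='side' else 4
    c=im[y0:y1,x0:x1] if n=='top' else im[160:250,225:285]
    cv2.imwrite(f"pics/{n}0c.png",cv2.resize(c,None,fx=k,fy=k,interpolation=cv2.INTER_CUBIC)[:,:,::-1])
    for col in RNG:
        for b in blobs(im,col,ROI[n]): print(n,col,b)
E
```

```text
side orange (41, array([266.3, 178.5]), array([264, 175,   6,   8]))
side orange (19, array([268.6, 204.1]), array([266, 203,   6,   4]))
side orange (4, array([248.5, 228.5]), array([248, 228,   2,   2]))
side blue (16, array([234.5, 230.5]), array([233, 229,   4,   4]))
side blue (18, array([268.5, 231. ]), array([266, 230,   6,   3]))
side red (28, array([257.2, 216.7]), array([256, 212,   4,  10]))
side white (508, array([233. , 173.4]), array([225, 160,  24,  33]))
side white (702, array([273.9, 192.5]), array([261, 160,  19,  87]))
side white (5, array([244., 206.]), array([242, 206,   5,   1]))
side white (249, array([227.2, 254.8]), array([225, 233,   7,  52]))
top orange (10, array([269.3, 179.6]), array([268, 178,   4,   4]))
top orange (3, array([220., 202.]), array([219, 202,   3,   1]))
top orange (65, array([279.7, 208.6]), array([276, 205,   9,   8]))
top orange (44, array([272.1, 217.9]), array([269, 214,   7,   9]))
top blue (17, array([225.9, 183.2]), array([224, 182,   5,   4]))
top blue (37, array([228.1, 221.4]), array([226, 218,   5,   8]))
top red (15, array([220.7, 204.1]), array([218, 201,   5,   7]))
top white (3, array([152. , 167.7]), array([151, 167,   3,   2]))
top white (50, array([151.6, 222.7]), array([150, 215,   5,  16]))
top white (370, array([277.7, 229.6]), array([251, 223,  59,  12]))
top white (9, array([240.9, 229.7]), array([240, 228,   3,   4]))
top white (11, array([247.4, 230.1]), array([244, 228,   6,   5]))
top white (5, array([252.8, 228.6]), array([251, 228,   4,   2]))
top white (5, array([232.8, 229.2]), array([231, 229,   4,   2]))
top white (3, array([237.7, 230. ]), array([237, 229,   2,   3]))
top white (8, array([313.4, 233.8]), array([311, 233,   6,   2]))
top white (6, array([319.8, 233.5]), array([318, 233,   5,   2]))
top white (4, array([325.5, 233.5]), array([324, 233,   4,   2]))
```

View pics/side0c.png

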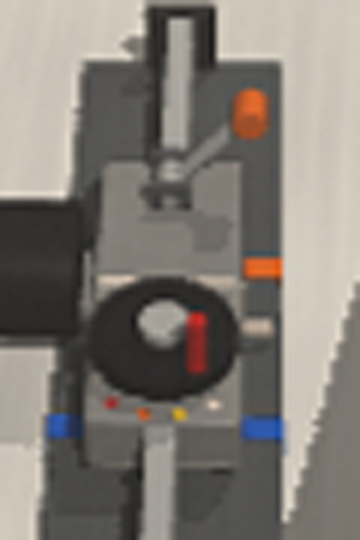

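View pics/top0c.png

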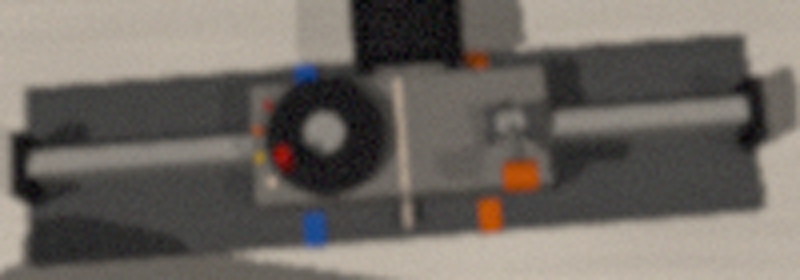

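The side crop shows the knob at (266.5,179), the orange mark end at (268.6,204), the pointer at (267.8,214), and the post top to base at (258,212)-(257.5,222). In the top crop the pointer tip is at about (251.8,220.5), with the orange mark at (272,218) and (269,180).

```bash
python3 - <<'E'
from h import *
k,e=tri((266.5,178.8),(279.9,208.8)); print("knob",k,e)
pt,e=tri((267.8,214.3),(251.8,220)); print("pointer tri",pt,e)
o1=onz("top",(272.1,217.9),.012); o2=onz("top",(269.3,179.6),.012);print("orange",o1,o2, onz("side",(268.6,204.3),.012))
b1=onz("top",(228.3,221.6),.012); b2=onz("top",(225.9,183.2),.012);print("blue",b1,b2,onz("side",(268.5,231),.012),onz("side",(234.5,230.5),.012))
print("pointer",onz("top",(251.8,220),.024),onz("side",(267.8,214.3),.024))
l1=onz("top",(249.5,185.5),.064);l2=onz("top",(251.3,215),.064);print("line",l1,l2)
print("post top",tri((258,212.3),(220.7,204.1)))
# rail yaw from base plate corners (crop px)
C=[onz("top",(150+x/4,165+y/4),.012) for x,y in((28,90),(745,37),(762,205),(30,262))]
C=np.array(C);print(C);print("centre",C.mean(0))
d=C[0]-C[1];print("yaw",np.arctan2(-d[0],d[1]),np.linalg.norm(d)); d=C[3]-C[2];print(np.arctan2(-d[0],d[1]),np.linalg.norm(d))
d=o2-o1;print("mark yaw",np.arctan2(d[1],d[0]));d=b2-b1;print(np.arctan2(d[1],d[0]));d=l2-l1;print(np.arctan2(-d[1],-d[0]))
E
```

```text
knob [ 0.5006 -0.103   0.1294] 0.0015485764207817517
pointer tri [ 0.4887 -0.0241  0.0242] 0.005665736929345594
orange [ 0.4926 -0.0855  0.012 ] [ 0.6128 -0.0806  0.012 ] [ 0.492  -0.0886  0.012 ]
blue [0.4844 0.0478 0.012 ] [0.6045 0.0542 0.012 ] [0.4849 0.0452 0.012 ] [0.6069 0.051  0.012 ]
pointer [ 0.4859 -0.0238  0.024 ] [ 0.4915 -0.025   0.024 ]
line [ 0.5832 -0.0195  0.064 ] [ 0.4947 -0.023   0.064 ]
post top (array([0.519 , 0.0608, 0.1235]), np.float64(0.0021117841856521918))
[[ 0.5959  0.2682  0.012 ]
 [ 0.6252 -0.2899  0.012 ]
 [ 0.4927 -0.2943  0.012 ]
 [ 0.4619  0.2629  0.012 ]]
centre [ 0.5439 -0.0133  0.012 ]
yaw 0.05245053240215768 0.5588203698255098
0.055085529313972946 0.5581156885015246
mark yaw 0.041016514732425145
0.05317879336577351
0.039697532490398604
```

Emit:
{"api": "play_rows", "payload": {"moves": [[[50,12,-35,0,0,0,1.3],[50,12,-35,0,0,0,1.3],[50,12,-35,0,0,0,1.3],[50,12,-35,0,0,0,1.3],[50,12,-35,0,0,0,1.3],[50,12,-35,0,0,0,1.3],[50,12,-35,0,0,0,1.3],[50,12,-35,0,0,0,1.3],[50,12,-35,0,0,0,1.3],[50,12,-35,0,0,0,1.3]]], "force": 40}}

```text
clock: 0.93
tool_pos: [0.3736, 0.2465, 0.217]
orientation: [[-0.985, 0.172, -0.0], [0.172, 0.985, -0.0], [0.0, -0.0, -1.0]]
wrist_force: [0.4, 0.7, 0.2]
finger_gap: 0.0501
gripper_force: 0.0
```

Emit:
{"api": "play_rows", "payload": {"moves": [[[50,12,-35,0,0,0,1.3],[50,12,-35,0,0,0,1.3],[50,12,-35,0,0,0,1.3],[50,12,-35,0,0,0,1.3],[50,12,-35,0,0,0,1.3],[50,12,-35,0,0,0,1.3],[50,12,-35,0,0,0,1.3],[50,12,-35,0,0,0,1.3],[50,12,-35,0,0,0,1.3],[50,6,0,0,0,0,1.1]]]}}

```text
clock: 1.77
tool_pos: [0.4877, -0.0751, 0.2176]
orientation: [[-0.999, -0.039, 0.001], [-0.04, 0.999, -0.004], [-0.001, -0.004, -1.0]]
wrist_force: [0.4, 0.2, 0.2]
finger_gap: 0.0499
gripper_force: 0.0
```

Emit:
{"api": "play_rows", "payload": {"moves": [[[50,6,-19,0,0,0,0.5],[50,5,-19,0,0,0,0],[50,0,0,-17,0,0,0],[50,0,0,0,0,0,0],[50,0,0,0,0,0,0],[50,0,0,0,0,0,0],[50,0,0,0,0,0,0],[50,0,0,0,0,0,0],[50,0,0,0,0,0,0],[50,0,0,0,0,0,0]]]}}

```text
clock: 2.6
tool_pos: [0.4987, -0.1042, 0.2006]
orientation: [[-0.998, -0.059, 0.001], [-0.059, 0.998, 0.0], [-0.001, 0.0, -1.0]]
wrist_force: [-0.2, 0.1, 0.1]
finger_gap: 0.0501
gripper_force: 0.0
```

```bash
python3 - <<'E'
from h import *
s=sensors.get_state();print(s['tool_pos'],s['orientation'][:,1])
out=[]
for n,(x0,y0,x1,y1) in(("side",(220,140,320,240)),("top",(220,160,320,260))):
    im=imaging.camera(n);cv2.imwrite(f"pics/{n}1.png",im[:,:,::-1])
    for b in blobs(im,'orange',(x0,y0,x1,y1)):print(n,b)
    out.append(cv2.resize(im[y0:y1,x0:x1],(400,400),interpolation=cv2.INTER_CUBIC))
cv2.imwrite("pics/c1.png",np.hstack(out)[:,:,::-1])
E
```

```text
[ 0.4987 -0.1042  0.2006] [-0.0589  0.9983  0.0003]
side (41, array([266.3, 178.5]), array([264, 175,   6,   8]))
side (19, array([268.6, 204.1]), array([266, 203,   6,   4]))
side (4, array([248.5, 228.5]), array([248, 228,   2,   2]))
```

View pics/c1.png

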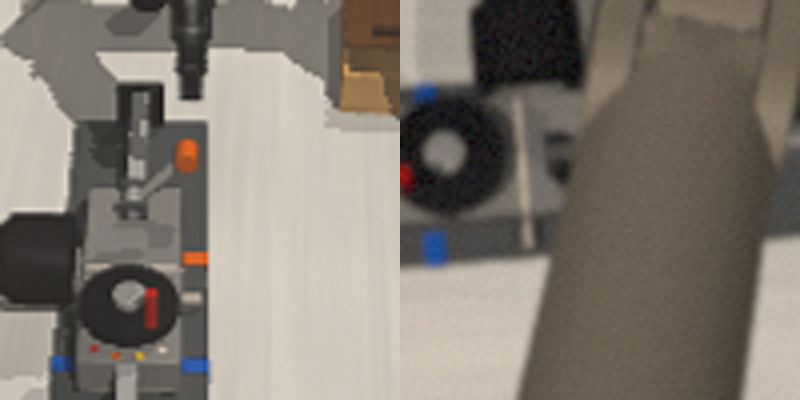

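The gripper's tips are at about side pixel (268,164), just above the knob at (266.5,178.5). In the top view the arm hides the knob. Now I'll descend and pinch.

Emit:
{"api": "play_rows", "payload": {"moves": [[[50,0,0,-15,0,0,0],[50,0,0,-15,0,0,0],[50,0,0,-15,0,0,0],[50,0,0,-15,0,0,0],[50,0,0,-10,0,0,0],[50,0,0,0,0,0,0],[50,0,0,0,0,0,0],[50,0,0,0,0,0,0],[50,0,0,0,0,0,0],[50,0,0,0,0,0,0]]]}}

```text
clock: 3.53
tool_pos: [0.4993, -0.1046, 0.1311]
orientation: [[-0.998, -0.058, 0.002], [-0.058, 0.998, 0.0], [-0.002, 0.0, -1.0]]
wrist_force: [0.6, 0.9, -1.7]
finger_gap: 0.05
gripper_force: 0.0
```

```bash
python3 - <<'E'
from h import *
s=sensors.get_state();print(s['tool_pos'],s['wrist_force'])
im=imaging.camera("side");cv2.imwrite("pics/s2.png",im[:,:,::-1])
print(blobs(im,'orange',(240,160,290,240)), proj("side",s['tool_pos']-[0,0,.022]))
cv2.imwrite("pics/c2.png",cv2.resize(im[140:240,220:320],(500,500),interpolation=cv2.INTER_CUBIC)[:,:,::-1])
E
```

```text
[ 0.4993 -0.1046  0.1311] [ 0.5822  0.8544 -1.6943]
[(3, array([267.7, 181.7]), array([267, 181,   2,   2])), (19, array([268.6, 204.1]), array([266, 203,   6,   4])), (4, array([248.5, 228.5]), array([248, 228,   2,   2]))] [267.0615 182.7005]
```

View pics/c2.png

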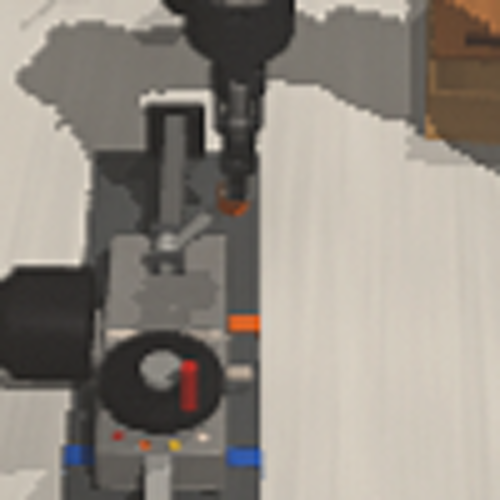

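The fingers straddle the knob, which peeks out at crop (231,205) just beside the finger tip. I'll close in gentle stages.

Emit:
{"api": "play_rows", "payload": {"moves": [[[40,1,0,0,0,0,0],[34,0,0,0,0,0,0],[30,0,0,0,0,0,0],[29,0,0,0,0,0,0],[28,0,0,0,0,0,0],[28,0,0,0,0,0,0],[28,0,0,0,0,0,0],[28,0,0,0,0,0,0],[28,0,0,0,0,0,0],[28,0,0,0,0,0,0]]], "force": 20}}

```text
clock: 4.42
tool_pos: [0.4996, -0.1045, 0.1303]
orientation: [[-0.998, -0.058, 0.0], [-0.058, 0.998, 0.0], [-0.0, 0.0, -1.0]]
wrist_force: [0.6, -0.6, 0.4]
finger_gap: 0.0279
gripper_force: 0.0
```

No contact yet, so it's within 2 mm of centred.

Emit:
{"api": "play_rows", "payload": {"moves": [[[27,0,0,0,0,0,0],[26.5,0,0,0,0,0,0],[26,0,0,0,0,0,0],[26,0,0,0,0,0,0],[25.5,0,0,0,0,0,0],[25.5,0,0,0,0,0,0],[25,0,0,0,0,0,0],[25,0,0,0,0,0,0],[25,0,0,0,0,0,0],[25,0,0,0,0,0,0]]]}}

```text
clock: 5.25
tool_pos: [0.4996, -0.1045, 0.1302]
orientation: [[-0.998, -0.058, -0.0], [-0.058, 0.998, 0.0], [0.0, 0.0, -1.0]]
wrist_force: [-0.9, -0.8, -0.3]
finger_gap: 0.0248
gripper_force: 0.0
```

Emit:
{"api": "play_rows", "payload": {"moves": [[[20,0,0,0,0,0,0],[20,0,0,0,0,0,0],[20,0,0,0,0,0,0],[20,0,0,0,0,0,0],[20,3.8,0.2,3.1,0,0,0],[20,3.8,0.2,3.0,0,0,0],[20,4.1,0.2,2.6,0,0,0],[20,4.2,0.2,2.6,0,0,0],[20,8.9,0.4,4.0,0,0,0],[20,0,0,0,0,0,0]]], "force": 60}}

```text
clock: 6.08
tool_pos: [0.5272, -0.103, 0.1467]
orientation: [[-0.998, -0.059, 0.003], [-0.059, 0.998, -0.0], [-0.003, -0.001, -1.0]]
wrist_force: [0.8, 0.2, -0.1]
finger_gap: 0.0202
gripper_force: 0.0
```

The fingers closed on nothing, so I'll look.

```bash
python3 - <<'E'
from h import *
im=imaging.camera("side");cv2.imwrite("pics/s3.png",im[:,:,::-1])
for c in('orange','blue','red'):print(c,blobs(im,c,(225,160,290,240)))
im2=imaging.camera("top")
for c in('orange','blue','red'):print(c,blobs(im2,c,(200,165,300,235)))
o=np.hstack([cv2.resize(i,(400,500),interpolation=cv2.INTER_CUBIC) for i in (im[150:225,230:290],im2[160:235,230:290])])
cv2.imwrite("pics/c3.png",o[:,:,::-1])
E
```

```text
orange [(42, array([266.4, 178.4]), array([264, 175,   6,   8])), (19, array([268.6, 204.1]), array([266, 203,   6,   4])), (4, array([248.5, 228.5]), array([248, 228,   2,   2]))]
blue [(15, array([234.6, 230.6]), array([233, 229,   4,   4])), (18, array([268.5, 231. ]), array([266, 230,   6,   3]))]
red [(27, array([257.2, 216.6]), array([256, 212,   4,  10]))]
orange []
blue [(17, array([225.9, 183.4]), array([224, 182,   5,   4])), (37, array([228.1, 221.5]), array([226, 218,   6,   8]))]
red [(21, array([220.4, 203.7]), array([218, 201,   6,   7]))]
```

View pics/c3.png

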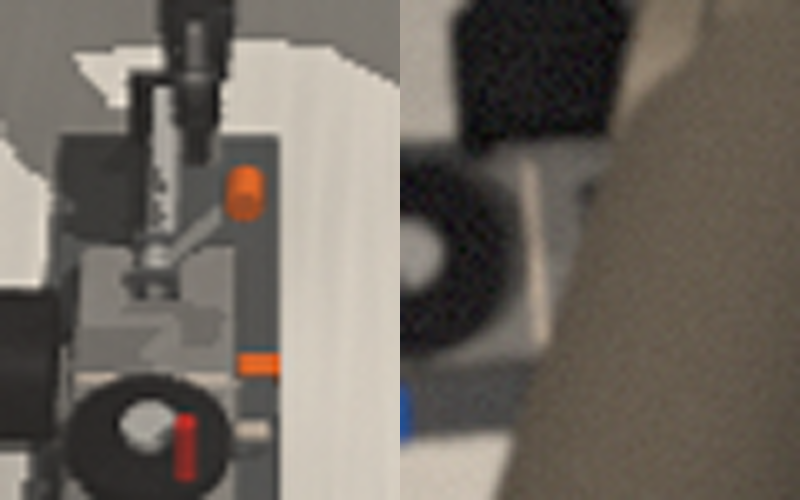

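```bash
python3 - <<'E'
from h import *
s=sensors.get_state();p=s['tool_pos'];y=s['orientation'][:,1];z=s['orientation'][:,2];print(p)
for d in(-.015,0,.015):
  print(d,[np.round(proj("side",p+y*d+z*a),1) for a in(-.03,0,.022)])
p=np.array([.4987,-.1042,.2006]);print("pre",[np.round(proj("side",p+z*a),1) for a in(0,.022)])
for X in([.4995,-.1035,.128],[.4995,-.1155,.128],[.4995,-.0915,.128]):print(proj("side",X),proj("top",X))
for z_ in(.09,.11,.13):print(z_,onz("side",(266.4,178.4),z_),onz("top",(279.7,208.6),z_))
E
```

```text
[ 0.525  -0.1033  0.1457]
-0.015 [array([260. , 166.1]), array([260.1, 172.5]), array([260.1, 177. ])]
0 [array([259.9, 168.8]), array([260. , 175.2]), array([260.1, 179.7])]
0.015 [array([259.9, 171.5]), array([259.9, 177.9]), array([260. , 182.4])]
pre [array([267.3, 163.5]), array([267.3, 168.3])]
[267.0011 179.0562] [280.0943 208.9797]
[267.1912 176.8964] [284.4346 208.8785]
[266.8084 181.2444] [275.7528 209.0808]
0.09 [ 0.5044 -0.15    0.09  ] [ 0.5072 -0.1048  0.09  ]
0.11 [ 0.5031 -0.1273  0.11  ] [ 0.5037 -0.1036  0.11  ]
0.13 [ 0.5018 -0.1047  0.13  ] [ 0.5002 -0.1023  0.13  ]
```

```bash
python3 - <<'E'
from h import *
a=cv2.imread("pics/side0.png").astype(int)
for f in("side1","s2","s3"):
    b=cv2.imread(f"pics/{f}.png").astype(int); d=abs(a-b).sum(2)
    print(f); 
    for r in range(160,192,2): print(r,''.join('#' if v>40 else '.' for v in d[r,245:285]), b[r,258:272,1])
E
```

```text
side1
160 #####..............#######.............. [134 131 157 194 199 201 156  81  44  44  43  50 103 188]
162 #####.##...........#######.............. [ 49  48  34 184 201 201 154  82  49  46  47  55 121 190]
164 #####...####.......#######.............. [ 41  42  31 185 199 199 153  76  41  42  41  43 116 187]
166 ####....#####........................... [ 42  41  32 185 199 194 194 195 197 196 193 194 194 197]
168 ##......#####........................... [ 43  44  33 186 200 195 195 196 199 198 196 195 194 196]
170 ####...####............................. [ 42  40  36 107 116 114 114 113 114 114 113 112 110 138]
172 #####..###.............................. [70 72 79 83 82 83 84 84 83 83 83 83 80 93]
174 ####...#####............................ [80 83 83 84 83 84 84 85 85 81 83 84 80 94]
176 ####...#####............................ [ 82  83  83  84  86  79  74  86  98 102  97  82  79  95]
178 ####...#####............................ [ 84  85  84  85  85  73  78  91 101 103  95  78  78  95]
180 ####.................................... [83 84 85 84 92 75 76 76 76 76 79 75 79 96]
182
[... 3001 characters left out ...]
##...###.............................. [ 83  83  85  85  86  72  78  91 100 102  97  79  78  95]
180 ####...##............................... [83 84 84 83 91 75 74 76 77 77 77 74 80 95]
182 ####...###.............................. [ 83  82  98 119 128  90  75  76  74  78  76  82  82  95]
184 ####.................................... [107 123 126 118  91  83  85  86  85  84  84  84  82  96]
186 .###.................................... [123 103  84  78  79  78  78  84  85  86  84  83  82  96]
188 ........................................ [114 122 126 127 124 123 125  90  83  83  84  82  81  97]
190 ........................................ [124 122 122 122 123 123 125  88  81  84  84  85  81  98]
```

```bash
python3 - <<'E'
from h import *
p=np.array([0.2534,.598,.2163])
for dz in(.1,.05,0,-.022):print(dz,proj("side",p+[0,0,dz]),proj("top",p+[0,0,dz]))
im=cv2.imread("pics/top0.png");im2=cv2.imread("pics/side0.png")
o=np.hstack([cv2.resize(im[290:384,0:75],(400,501)),cv2.resize(im2[290:384,340:415],(400,501))])
cv2.imwrite("pics/c4.png",o)
for c,o in(("side",None),("top",None)):pass
E
```

```text
0.1 [374.4438 354.2226] [-25.1979 309.6262]
0.05 [368.9466 364.1764] [-10.9847 308.2203]
0 [363.9547 373.1572] [  1.904  306.9319]
-0.022 [361.9012 376.8354] [  7.2006 306.3988]
```

View pics/c4.png

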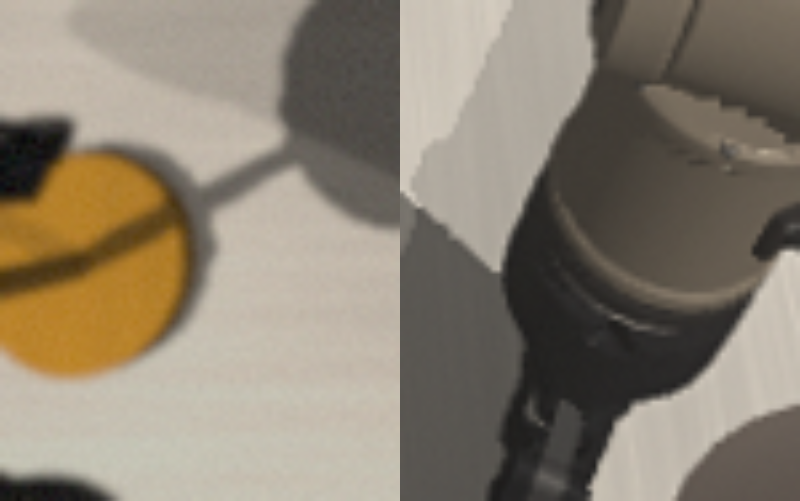

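The start-pose view agrees with the other pictures: the real fingers sit about 30 mm shorter (higher) than the nominal tips. The safe test is to straddle the knob again 30 mm lower.

Emit:
{"api": "play_rows", "payload": {"moves": [[[50,0,0,20,0,0,0],[50,0,0,20,0,0,0],[50,-12,-0.5,0,0,0,0],[50,-13,-0.5,0,0,0,0],[50,0,0,-15,0,0,0],[50,0,0,-15,0,0,0],[50,0,0,-15,0,0,0],[50,0,0,-10,0,0,0],[50,0,0,0,0,0,0],[50,0,0,0,0,0,0]]], "force": 20}}

```text
clock: 7.02
tool_pos: [0.4989, -0.1044, 0.1302]
orientation: [[-0.998, -0.058, -0.001], [-0.058, 0.998, -0.0], [0.001, 0.0, -1.0]]
wrist_force: [0.7, 0.6, 0.7]
finger_gap: 0.0502
gripper_force: 0.0
```

Emit:
{"api": "play_rows", "payload": {"moves": [[[40,0,0,-6,0,0,0],[34,0,0,-6,0,0,0],[30,0,0,-6,0,0,0],[29,0,0,-6,0,0,0],[28,0,0,0,0,0,0],[27,0,0,0,0,0,0],[26,0,0,0,0,0,0],[26,0,0,0,0,0,0],[26,0,0,0,0,0,0],[26,0,0,0,0,0,0]]]}}

```text
clock: 7.85
tool_pos: [0.4991, -0.1035, 0.1065]
orientation: [[-0.998, -0.059, -0.001], [-0.059, 0.998, 0.001], [0.001, 0.001, -1.0]]
wrist_force: [-0.9, 2.4, -0.8]
finger_gap: 0.0259
gripper_force: 1.5
```

Now there's contact with the +y pad. I'll shift 1 mm to +y, go 5 mm lower, then close.

Emit:
{"api": "play_rows", "payload": {"moves": [[[28,0,1,-2,0,0,0],[28,0,0,-3,0,0,0],[27,0,0,0,0,0,0],[26,0,0,0,0,0,0],[25,0,0,0,0,0,0],[24,0,0,0,0,0,0],[24,0,0,0,0,0,0],[24,0,0,0,0,0,0],[24,0,0,0,0,0,0],[24,0,0,0,0,0,0]]]}}

```text
clock: 8.68
tool_pos: [0.4994, -0.1026, 0.1016]
orientation: [[-0.998, -0.059, -0.0], [-0.059, 0.998, 0.001], [0.0, 0.001, -1.0]]
wrist_force: [-0.9, 3.0, 0.4]
finger_gap: 0.0243
gripper_force: 2.1
```

```bash
python3 - <<'E'
from h import *
im=imaging.camera("side");cv2.imwrite("pics/s4.png",im[:,:,::-1])
for c in('orange','blue','red'):print(c,blobs(im,c,(225,160,290,240)))
a=cv2.imread("pics/side0.png").astype(int);b=im[:,:,::-1].astype(int);d=abs(a-b).sum(2)
for r in range(166,192,2): print(r,''.join('#' if v>40 else '.' for v in d[r,245:285]), b[r,258:272,1])
E
```

```text
orange [(19, array([268.6, 204.1]), array([266, 203,   6,   4])), (4, array([248.5, 228.5]), array([248, 228,   2,   2]))]
blue [(15, array([234.6, 230.6]), array([233, 229,   4,   4])), (18, array([268.5, 231. ]), array([266, 230,   6,   3]))]
red [(29, array([257.1, 216.6]), array([256, 212,   4,  10]))]
166 ####....#####....###########............ [ 40  39  33 192 141  61  39  43  87  95  83  55  46  42]
168 ##......#####....###########............ [ 39  41  31 192 145  64  38  39  84  93  81  51  43  40]
170 ####...######....###########............ [ 39  39  36 109  87  48  42  39  83  93  85  56  42  40]
172 #####..######.....######.##............. [ 67  70  80  82  81  60  63  66 124 136 125  84  68  78]
174 ####...#######.....#######.............. [52 78 84 83 84 76 51 42 54 57 53 44 39 88]
176 #####..#######....########.............. [54 76 84 84 85 68 47 45 45 46 48 44 45 91]
178 ####...#######.....########............. [57 80 84 84 86 68 48 45 43 44 44 43 40 82]
180 .###...#######.....######............... [56 80 85 85 83 69 69 55 45 44 42 87 88 95]
182 ...#.....###############................ [57 55 74 77 78 75 75 59 47 46 46 91 91 96]
184 .......######......#.###................ [103 121 123 115  86  82 101  75  58  54  52  89  91  97]
186 ................#....................... [124 103  75  59  76  83  81  85  84  84  84  83  82  95]
188 ...............######................... [113 124  89  74  74  75  73  75  82  83  83  83  81  97]
190 ........#............................... [124 123 123 123 122 123 125  89  81  84  83  82  82  97]
```

Emit:
{"api": "play_rows", "payload": {"moves": [[[29,0,1,0,0,0,0],[29,0,0,-2,0,0,0],[29,0,0,-2,0,0,0],[29,0,0,-2,0,0,0],[29,0,0,-2,0,0,0],[27,0,0,0,0,0,0],[25,0,0,0,0,0,0],[24,0,0,0,0,0,0],[23,0,0,0,0,0,0],[23,0,0,0,0,0,0]]]}}

```text
clock: 9.57
tool_pos: [0.4993, -0.1024, 0.0935]
orientation: [[-0.998, -0.058, -0.0], [-0.058, 0.998, -0.0], [0.0, -0.0, -1.0]]
wrist_force: [-0.6, -0.5, -0.8]
finger_gap: 0.0238
gripper_force: 20.1
```

The knob is pinched (gap 23.8 mm). Now I'll tip the lever.

Emit:
{"api": "play_rows", "payload": {"moves": [[[20,0,0,0,0,0,0],[20,0,0,0,0,0,0],[20,3.7,0.2,3.1,0,0,0],[20,3.8,0.2,3.0,0,0,0],[20,4.1,0.2,2.6,0,0,0],[20,4.2,0.2,2.6,0,0,0],[20,4.4,0.2,2.0,0,0,0],[20,4.5,0.2,2.0,0,0,0],[20,4.6,0.2,1.4,0,0,0],[20,0,0,0,0,0,0]]], "force": 60}}

```text
clock: 10.4
tool_pos: [0.529, -0.1007, 0.1095]
orientation: [[-0.998, -0.059, -0.001], [-0.059, 0.998, -0.0], [0.001, -0.0, -1.0]]
wrist_force: [3.4, -1.4, -17.3]
finger_gap: 0.0229
gripper_force: 59.7
```

Emit:
{"api": "play_rows", "payload": {"moves": [[[20,4.7,0.2,0.6,0,0,0],[20,4.8,0.2,0.5,0,0,0],[20,4.8,0.2,0.3,0,0,0],[20,4.8,0.3,0.1,0,0,0],[20,4.9,0.3,-0.2,0,0,0],[20,4.8,0.2,-0.4,0,0,0],[20,4.9,0.3,-0.7,0,0,0],[20,0,0,0,0,0,0],[20,0,0,0,0,0,0],[20,0,0,0,0,0,0]]]}}

```text
clock: 11.23
tool_pos: [0.5632, -0.0988, 0.1103]
orientation: [[-0.998, -0.059, 0.002], [-0.059, 0.998, 0.0], [-0.002, 0.0, -1.0]]
wrist_force: [-0.3, 0.8, -12.7]
finger_gap: 0.0234
gripper_force: 60.2
```

Emit:
{"api": "play_rows", "payload": {"moves": [[[20,4.8,0.2,-2.0,0,0,0],[20,4.8,0.2,-1.8,0,0,0],[20,4.7,0.2,-1.8,0,0,0],[20,4.5,0.2,-2.0,0,0,0],[20,4.4,0.3,-2.2,0,0,0],[20,4.3,0.2,-2.4,0,0,0],[20,2.0,0.2,-1.2,0,0,0],[20,0,0,0,0,0,0],[20,0,0,0,0,0,0],[20,0,0,0,0,0,0]]]}}

```text
clock: 12.07
tool_pos: [0.5882, -0.0976, 0.0997]
orientation: [[-0.998, -0.057, -0.008], [-0.058, 0.998, 0.004], [0.008, 0.004, -1.0]]
wrist_force: [-19.7, 4.7, 22.3]
finger_gap: 0.0228
gripper_force: 64.8
```

```bash
python3 - <<'E'
from h import *
s=sensors.get_state();print(s['tool_pos'],s['wrist_force'])
im=imaging.camera("side");cv2.imwrite("pics/s5.png",im[:,:,::-1])
for c in('orange','blue','red','white'):print(c,blobs(im,c,(225,160,275,240),2))
cv2.imwrite("pics/c5.png",cv2.resize(im[150:240,220:295],(600,720)[:2],interpolation=cv2.INTER_CUBIC)[:600,:,::-1])
E
```

```text
[ 0.5882 -0.0976  0.0997] [-19.7099   4.735   22.3011]
orange [(19, array([268.6, 204.1]), array([266, 203,   6,   4])), (4, array([248.5, 228.5]), array([248, 228,   2,   2]))]
blue [(16, array([234.5, 230.5]), array([233, 229,   4,   4])), (18, array([268.5, 231. ]), array([266, 230,   6,   3]))]
red [(28, array([257.2, 216.7]), array([256, 212,   4,  10]))]
white [(37, array([233.1, 165.5]), array([229, 162,   8,  10])), (4, array([247.8, 164.2]), array([247, 163,   2,   3])), (270, array([271.1, 193.6]), array([261, 162,  14,  78])), (28, array([226.5, 188.5]), array([225, 183,   8,  10])), (5, array([244., 206.]), array([242, 206,   5,   1])), (28, array([228.9, 236.9]), array([226, 233,   6,   7]))]
```

View pics/c5.png

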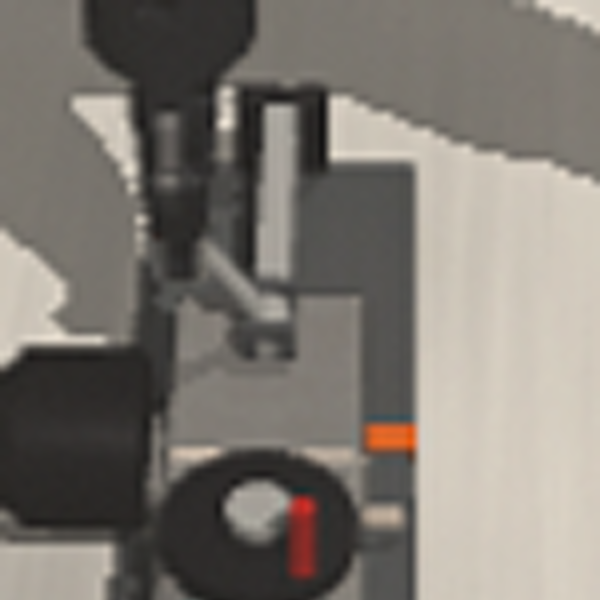

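The lever leans fully to +x with the knob in the fingers (crop (180,265)), resting on its stop. Next I'll ease off slightly and pull the carriage toward the orange mark.

Emit:
{"api": "play_rows", "payload": {"moves": [[[20,-0.7,0,1.0,0,0,0],[20,0.3,-6,0,0,0,0],[20,0.4,-8,0,0,0,0],[20,0.4,-8,0,0,0,0],[20,0.4,-8,0,0,0,0],[20,0.4,-8,0,0,0,0],[20,0.4,-8,0,0,0,0],[20,0.3,-6,0,0,0,0],[20,0,0,0,0,0,0],[20,0,0,0,0,0,0]]], "force": 80}}

```text
clock: 12.95
tool_pos: [0.5906, -0.1462, 0.0999]
orientation: [[-0.998, -0.059, -0.008], [-0.059, 0.998, 0.008], [0.008, 0.009, -1.0]]
wrist_force: [-18.1, 10.2, 19.0]
finger_gap: 0.0227
gripper_force: 78.5
```

```bash
cat > m.py <<'E'
from h import *
import sys
f=sys.argv[1]
s=sensors.get_state();print(s['tool_pos'],s['wrist_force'])
for n,roi in(("side",(225,160,280,240)),("top",(205,165,300,235))):
    im=imaging.camera(n);cv2.imwrite(f"pics/{n}{f}.png",im[:,:,::-1])
    for c in('orange','blue','red'):print(n,c,[(a,c_,onz(n,c_,.012)[:2]) for a,c_,_ in blobs(im,c,roi)])
    g=im[:,:,1].astype(int)
    if n=="side":
        print("cols 265-271, rows 198-224"); print(np.c_[np.arange(194,224),g[194:224,263:272],im[194:224,267,0]])
    else:
        print("row 217-221, cols 240-285");print(np.c_[np.arange(238,286),g[215:222,238:286].T,im[218,238:286,0]])
E
python3 m.py 6
```

```text
[ 0.5906 -0.1462  0.0999] [-18.0946  10.1705  18.9586]
side orange [(10, array([269.4, 203.7]), array([ 0.4891, -0.0921]))]
side blue [(25, array([235.6, 230.5]), array([0.6029, 0.0508])), (18, array([268.5, 231. ]), array([0.4849, 0.0452]))]
side red [(23, array([257.7, 206.2]), array([ 0.533 , -0.0758]))]
cols 265-271, rows 198-224
[[194 126 125  87  81  85  84  84  82  98  86]
 [195 126 127  86  81  85  84  83  81  98  85]
 [196 122 123  84  79  84  83  84  80  99  86]
 [197 190 175 123  88  84  84  83  81  99  85]
 [198 137 132 128  94  84  83  84  81  99  85]
 [199 128 126 118  91  83  83  84  81 100  84]
 [200 120 129 117  89  83  83  84  82 100  85]
 [201  81 121 117  90  83  84  85  81 100  83]
 [202  46 115 117  89  82  81  83  81  99  76]
 [203  43  79 109  98  93  94  95  95  93 212]
 [204  45  54 122 186 198 187 185 142  98 225]
 [205  44  54 131 162 166 164 166 129  96 180]
 [206  46  61  86  92  87  85  86  79  68  92]
 [207  47  56  74  85  85  82  84  82  72  85]
 [208  44  58  68  76  77  75  76  81  98  77]
 [209  41  97  85  75  75  73  83  84 100  76]
 [210  45 12
[... 2040 characters left out ...]
268  92  91  89  97  93  90  92 106]
 [269  90  91  95  94  92  91  93 105]
 [270  92  92  92  87  90  88  90  99]
 [271  91  95  92  92  88  91  89 102]
 [272  91  90  92  88  88  93  90  97]
 [273  88  90  91  89  90  89  93 100]
 [274  93  89  89  91  89  89  89 102]
 [275  91  89  88  86  88  92  88  99]
 [276  90  92  93  90  86  88  90 101]
 [277  91  87  90  89  90  89  89  98]
 [278  84  92  87  85  84  87  89  96]
 [279  87  89  86  87  85  86  87  96]
 [280  88  91  84  84  87  84  84  95]
 [281  84  89  86  87  86  87  85  96]
 [282  83  83  87  86  86  85  89  94]
 [283  85  85  82  87  82  83  84  97]
 [284  85  83  85  82  80  83  84  91]
 [285  84  85  82  83  79  84  81  91]]
```

```bash
python3 - <<'E'
from h import *
a=cv2.imread("pics/side0.png");print(np.c_[np.arange(200,220),a[200:220,264:272,1],a[200:220,268,2]])
for z in(.1,.115):
  for n,u,v in(("side",(257.2,216.7),(257.7,206.2)),("top",(220.6,203.9),(237.6,202.4))):
    d=onz(n,v,z)-onz(n,u,z);print(n,z,d,np.linalg.norm(d))
print(onz("side",(267.5,204.5),.024),onz("side",(267.5,214.3),.024))
a=cv2.imread("pics/top0.png");print(np.c_[np.arange(244,280),a[216:222,244:280,1].T])
E
```

```text
[[200 127  90  81  85  84  83  81 100  86]
 [201 126  91  81  84  83  85  82 100  83]
 [202 126  89  80  82  82  84  81 100  74]
 [203 125  92  95 100 100  99  97  94 211]
 [204 125  88  96 102 102 101  99  94 219]
 [205 125  85  94 103 103 103 101  94 224]
 [206 142  88  80  78  75  77  75  68 115]
 [207 146 134  96  84  82  83  82  71  81]
 [208 133 108  87  85  83  85  83  96  83]
 [209 135 103  85  85  83  84  82  99  84]
 [210 136 104  86  85  83  84  83  98  84]
 [211 127 103  84  84  83  84  81  98  83]
 [212 122 104  80  79  78  80  81  78  78]
 [213  84 116 138 143 142 146  97  73 153]
 [214  59 132 167 171 172 173 118  75 189]
 [215  57 101 131 136 135 137 108  78 148]
 [216  57  77  87  89  87  89  83  74  90]
 [217  55  74  83  74  71  71  78  75  72]
 [218  53  66  72  71  71  79  82  74  72]
 [219  91  88  83  82  82  83  81  73  83]]
side 0.1 [ 0.0021 -0.0496  0.    ] 0.04966766023498639
top 0.1 [ 0.0032 -0.0484  0.    ] 0.04847573192292888
side 0.115 [ 0.0021 -0.0488  0.    ] 0.04884986469860664
top 0.115 [ 0.0032 -0.0477  0.    ] 0.0478260250856789
[ 0.4955 -0.0755  
[... 450 characters left out ...]
  64  63  66  70]
 [258  63  67  70  68  65  66]
 [259  69  68  68  68  74  68]
 [260  68  71  65  68  70  68]
 [261  69  69  67  69  70  67]
 [262  71  72  68  67  67  68]
 [263  72  72  72  67  68  66]
 [264  70  65  70  70  72  66]
 [265  68  72  71  72  68  71]
 [266  73  71  67  67  68  70]
 [267  69  72  74  67  69  72]
 [268  68  67  63  65  71  68]
 [269  75  68  76  71  69  71]
 [270  73  80  79  75  76  75]
 [271  83  84  82  84  81  76]
 [272  79  83  79  78  83  82]
 [273  81  76  84  80  81  82]
 [274  77  79  77  73  79  77]
 [275  64  66  69  70  68  76]
 [276  64  61  68  66  70  83]
 [277  64  68  68  65  67  86]
 [278  68  68  73  66  70  88]
 [279  67  66  65  70  71  92]]
```

```bash
python3 - <<'E'
from h import *
u=np.array([-.053,.9986])
P1=onz("top",(251.35,218.5),.024)[:2];O1=onz("top",(272.2,218.5),.012)[:2]
P2=onz("side",(267.5,214.1),.024)[:2];O2=onz("side",(268.5,204.15),.012)[:2]
P3=onz("side",(267.5,204.4),.024)[:2]
print((O1-P1)@u,(O2-P2)@u,"now left",(O2-P3)@u)
for r in(203,204,204.4):print(r,proj("side",[.492,0,0]) )
E
```

```text
-0.06318072462044425 -0.0634321611963829 now left -0.013172989103550742
203 [267.2388 223.6655]
204 [267.2388 223.6655]
204.4 [267.2388 223.6655]
```

Emit:
{"api": "play_rows", "payload": {"moves": [[[20,0.2,-4,0,0,0,0],[20,0.3,-5,0,0,0,0],[20,0.2,-4,0,0,0,0],[20,0,-0.8,0,0,0,0],[20,0,0,0,0,0,0],[20,0,0,0,0,0,0],[20,0,0,0,0,0,0],[20,0,0,0,0,0,0],[20,0,0,0,0,0,0],[20,0,0,0,0,0,0]]]}}

```text
clock: 13.88
tool_pos: [0.5913, -0.1591, 0.0999]
orientation: [[-0.998, -0.06, -0.008], [-0.06, 0.998, 0.009], [0.008, 0.01, -1.0]]
wrist_force: [-17.2, 11.3, 19.1]
finger_gap: 0.0228
gripper_force: 78.6
```

```bash
cat > m2.py <<'E'
from h import *
import sys
f=sys.argv[1]
s=sensors.get_state();print(s['tool_pos'],s['wrist_force'])
im=imaging.camera("side");cv2.imwrite(f"pics/side{f}.png",im[:,:,::-1])
print("red",blobs(im,'red',(225,160,280,240)))
print("white line/dial rows; cols 264-272 G, then R@268,B@268");print(np.c_[np.arange(192,212),im[192:212,263:272,1],im[192:212,268,0],im[192:212,268,2]])
t=imaging.camera("top");cv2.imwrite(f"pics/top{f}.png",t[:,:,::-1])
for c in('red','orange'):print("top",c,blobs(t,c,(205,165,300,235)))
print("line top row188-196");print(np.c_[np.arange(258,280),t[184:216:6,258:280,1].T])
E
python3 m2.py 7
```

```text
[ 0.5913 -0.1591  0.0999] [-17.2429  11.3495  19.087 ]
red [(26, array([257.8, 203.7]), array([257, 199,   3,  10]))]
white line/dial rows; cols 264-272 G, then R@268,B@268
[[192 126 127  89  82  85  83  84  82  96  85  82]
 [193 125 125  86  80  85  84  84  82  97  85  83]
 [194 146 146  93  80  85  85  85  82  98  86  83]
 [195 171 155 117  88  84  85  83  80  99  85  82]
 [196 134 131 116  90  84  84  83  80  99  85  81]
 [197 122 129 117  90  84  84  84  82  99  86  81]
 [198  81 122 117  91  84  84  84  81 100  85  81]
 [199  46 117 118  91  82  84  83  81 100  84  80]
 [200  44  79 108  90  81  81  81  79 100  81  78]
 [201  45  73 105 109 108 107 110  86  99 112 101]
 [202  46  57 116 172 181 182 183 131 104 199 164]
 [203  46  55 132 159 161 161 162 125  96 169 148]
 [204  46  54  82 104 110 107 109 102  93 214  62]
 [205  46  52  65  85  88  88  89  97  95 193  36]
 [206  44  99  81  73  76  75  76  77  69 107  60]
 [207  39 101  86  83  85  84  85  83  73  84  82]
 [208  59 124  94  83  86  85  86  83  97  85  82]
 [209 110 135  95  83  86  85  85  84 100  86  84]
 [210 125
[... 177 characters left out ...]
ne top row188-196
[[258  38  26  40  63  81  79]
 [259  45  25  30  76  84  84]
 [260  54  29  44  79  86  87]
 [261  64  33  60  83  86  88]
 [262  74  37  73  83  89  87]
 [263  85  41  77  84  85  87]
 [264 100  61  79  83  89  89]
 [265 108  75  78  86  92  91]
 [266 115  81  85  90  87  94]
 [267 106  80  84  87  90  90]
 [268  92  81  86  90  91  86]
 [269  83  84  86  92  88  92]
 [270  85  84  87  92  89  94]
 [271  82  86  85  92  90  95]
 [272  86  85  90  89  92  93]
 [273  84  88  93  90  96  91]
 [274  86  88  89  89  90  96]
 [275  89  88  90  96  93  91]
 [276  89  91  90  93  90  93]
 [277  88  92  87  91  93  89]
 [278  92  90  94  94  89  92]
 [279  94  89  93  96  94  91]]
```

Emit:
{"api": "play_rows", "payload": {"moves": [[[20,0,-1.2,0,0,0,0],[20,0.1,-1.2,0,0,0,0],[20,0,0,0,0,0,0],[20,0,0,0,0,0,0],[20,0,0,0,0,0,0],[20,0,0,0,0,0,0],[20,0,0,0,0,0,0],[20,0,0,0,0,0,0],[20,0,0,0,0,0,0],[20,0,0,0,0,0,0]]]}}

```text
clock: 14.82
tool_pos: [0.5914, -0.161, 0.0999]
orientation: [[-0.998, -0.06, -0.009], [-0.06, 0.998, 0.01], [0.008, 0.01, -1.0]]
wrist_force: [-18.3, 13.0, 19.3]
finger_gap: 0.023
gripper_force: 78.6
```

```bash
python3 m2.py 8|sed -n 1,23p; python3 - <<'E'
from h import *
a=cv2.imread("pics/side0.png")[:,:,1].astype(float);b=cv2.imread("pics/side8.png")[:,:,1].astype(float)
def c(g,r0,r1):
    w=np.clip(g[r0:r1,266:270].mean(1)-86,0,None);return (w*np.arange(r0,r1)).sum()/w.sum()
r0=c(a,212,217);r1=c(b,198,204);u=np.array([-.053,.9986])
O=onz("side",(268.5,204.15),.012)[:2]
for z in(.020,.024,.028): print(z,r0,r1,[(O-onz("side",(267.7,r),z)[:2])@u for r in(r0,r1)])
E
```

```text
[ 0.5914 -0.161   0.0999] [-18.2767  12.9606  19.2593]
red [(27, array([258. , 203.3]), array([257, 199,   3,  10]))]
white line/dial rows; cols 264-272 G, then R@268,B@268
[[192 126 127  88  82  85  84  83  82  97  84  82]
 [193 124 124  86  81  85  83  84  82  97  84  81]
 [194 191 159  93  80  84  84  84  82  98  84  82]
 [195 143 131 125  95  83  84  83  81  99  84  80]
 [196 129 126 117  92  84  83  84  81 100  85  80]
 [197 120 129 116  90  84  84  84  81 100  85  80]
 [198  80 122 118  90  83  83  84  81  99  84  80]
 [199  47  93 112  91  83  82  83  81 100  83  79]
 [200  45  75 106  86  78  76  76  77  98  76  74]
 [201  46  57 130 171 179 177 180 130 105 193 160]
 [202  45  55 134 161 161 161 163 117 102 173 147]
 [203  47  55  84 111 115 115 116 111  98 144  92]
 [204  47  57  72  96 102 101 101 102  94 213  46]
 [205  46  52  67  86  90  89  88  98  96 193  37]
 [206  41  98  81  75  76  75  74  76  68 107  60]
 [207  43 123  95  83  85  83  85  82  73  83  82]
 [208  75 128  95  83  88  85  86  83  98  85  82]
 [209 115 136  94  83  86  83  86  83  99  84  82]
 [210 124 134  94  83  87  84  86  84  99  85  83]
 [211 127 132  93  83  86  83  85  85 100  85  83]]
0.02 213.98174706649283 201.67866323907455 [np.float64(-0.05909970673751138), np.float64(0.005409214779034726)]
0.024 213.98174706649283 201.67866323907455 [np.float64(-0.06282646607396844), np.float64(0.001422077363055408)]
0.028 213.98174706649283 201.67866323907455 [np.float64(-0.06655322541042549), np.float64(-0.002565060052923908)]
```

Emit:
{"api": "play_rows", "payload": {"moves": [[[20,-1.5,1.2,1.0,0,0,0],[20,-1.2,1.2,0.9,0,0,0],[20,-4.3,-0.2,2.3,0,0,0],[20,-4.3,-0.2,2.0,0,0,0],[20,-4.6,-0.3,1.7,0,0,0],[20,-4.6,-0.2,1.4,0,0,0],[20,-4.7,-0.3,1.0,0,0,0],[20,-4.8,-0.2,0.8,0,0,0],[20,-4.8,-0.3,0.4,0,0,0],[20,0,0,0,0,0,0]]]}}

```text
clock: 15.75
tool_pos: [0.5636, -0.1624, 0.1107]
orientation: [[-0.998, -0.06, 0.007], [-0.06, 0.998, 0.003], [-0.007, 0.002, -1.0]]
wrist_force: [0.4, 6.3, -0.0]
finger_gap: 0.0223
gripper_force: 79.7
```

Emit:
{"api": "play_rows", "payload": {"moves": [[[20,-4.9,-0.2,0.4,0,0,0],[20,-4.8,-0.3,0.3,0,0,0],[20,-4.9,-0.3,0,0,0,0],[20,-4.8,-0.2,-0.3,0,0,0],[20,-4.8,-0.3,-0.7,0,0,0],[20,-4.8,-0.2,-1.0,0,0,0],[20,-4.7,-0.3,-1.3,0,0,0],[20,-4.6,-0.2,-1.5,0,0,0],[20,0,0,0,0,0,0],[20,0,0,0,0,0,0]]]}}

```text
clock: 16.58
tool_pos: [0.5258, -0.1645, 0.107]
orientation: [[-0.998, -0.06, 0.007], [-0.06, 0.998, 0.003], [-0.007, 0.002, -1.0]]
wrist_force: [0.3, 6.7, 1.2]
finger_gap: 0.0227
gripper_force: 80.0
```

Emit:
{"api": "play_rows", "payload": {"moves": [[[20,-4.5,0.1,-1.9,0,0,0],[20,-4.4,0.1,-2.1,0,0,0],[20,-4.2,0.1,-2.5,0,0,0],[20,-4.1,0.1,-2.7,0,0,0],[20,-3.8,-0.2,-3.0,0,0,0],[20,-3.7,-0.2,-3.1,0,0,0],[20,-1.5,0,-1.3,0,0,0],[20,-1.0,0,-1.0,0,0,0],[20,0,0,0,0,0,0],[20,0,0,0,0,0,0]]]}}

```text
clock: 17.42
tool_pos: [0.5006, -0.166, 0.0912]
orientation: [[-0.998, -0.06, 0.011], [-0.06, 0.998, 0.001], [-0.011, 0.0, -1.0]]
wrist_force: [0.0, 7.0, 10.6]
finger_gap: 0.0227
gripper_force: 81.2
```

```bash
python3 m2.py 9|sed -n 1,26p
```

```text
[ 0.5006 -0.166   0.0912] [ 0.0417  7.0074 10.5968]
red [(27, array([258. , 203.3]), array([257, 199,   3,  10]))]
white line/dial rows; cols 264-272 G, then R@268,B@268
[[192 107 123  88  81  85  84  83  82  96  85  82]
 [193 103 120  85  81  84  83  84  81  96  84  81]
 [194 184 159  92  79  83  83  84  81  97  85  81]
 [195 139 131 123  94  83  84  83  81  97  84  80]
 [196 124 125 117  91  82  83  83  80  99  84  80]
 [197 119 130 116  89  83  84  84  81  99  85  81]
 [198  81 121 117  91  83  84  84  81  99  84  79]
 [199  48  93 112  89  81  82  82  80 100  82  78]
 [200  43  75 106  87  76  78  77  78  99  78  76]
 [201  45  57 128 170 176 176 177 129 104 193 160]
 [202  46  54 133 157 160 159 160 116 100 171 145]
 [203  46  56  84 110 114 113 114 111  97 143  91]
 [204  47  56  71  97 102 100 100 100  92 211  45]
 [205  46  52  67  86  88  88  88  98  95 193  39]
 [206  43  96  79  73  76  76  76  76  69 107  60]
 [207  42 122  94  82  84  83  84  82  72  83  82]
 [208  74 127  94  83  86  83  86  84  97  84  82]
 [209 115 133  92  83  86  85  84  83  99  86  83]
 [210 124 133  93  82  87  83  84  82  98  85  82]
 [211 127 132  91  83  86  84  86  82  99  84  82]]
top red [(19, array([242.6, 201.4]), array([240, 199,   5,   7]))]
top orange [(3, array([241., 202.]), array([241, 201,   1,   3])), (22, array([271.6, 219.4]), array([270, 215,   6,   8]))]
line top row188-196
```

Emit:
{"api": "play_rows", "payload": {"moves": [[[20,-1.5,0.5,0,0,0,0],[20,-1.5,0.5,-0.5,0,0,0],[20,-1,0,-0.5,0,0,0],[20,0,0,0,0,0,0],[20,0,0,0,0,0,0],[20,0,0,0,0,0,0],[20,0,0,0,0,0,0],[20,0,0,0,0,0,0],[20,0,0,0,0,0,0],[20,0,0,0,0,0,0]]]}}

```text
clock: 18.35
tool_pos: [0.5008, -0.1659, 0.0912]
orientation: [[-0.998, -0.06, 0.02], [-0.06, 0.998, -0.002], [-0.019, -0.003, -1.0]]
wrist_force: [6.9, 5.1, 5.8]
finger_gap: 0.0227
gripper_force: 80.6
```

Emit:
{"api": "play_rows", "payload": {"moves": [[[20,1,1.3,0,0,0,0],[20,1,0,0,0,0,0],[24,0,0,0,0,0,0],[28,0,0,0,0,0,0],[34,0,0,0,0,0,0],[45,0,0,0,0,0,0],[50,0,0,0,0,0,0],[50,0,0,20,0,0,0],[50,0,0,30,0,0,0],[50,0,0,30,0,0,0]]], "force": 40}}

```text
clock: 19.18
tool_pos: [0.4911, -0.1651, 0.1668]
orientation: [[-0.998, -0.058, -0.003], [-0.058, 0.998, -0.0], [0.003, -0.0, -1.0]]
wrist_force: [0.5, 0.3, 0.4]
finger_gap: 0.0499
gripper_force: 0.0
```

Emit:
{"api": "play_rows", "payload": {"moves": [[[50,0,0,30,0,0,0],[50,-20,5,0,0,0,-5.5],[50,-10,30,0,0,0,-5.5],[50,0,35,0,0,0,-5.5],[50,0,35,0,0,0,-5.5],[50,0,35,0,0,0,-5.5],[50,0,35,0,0,0,-5.5],[50,0,35,0,0,0,-5.5],[50,0,35,0,0,0,-5.5],[50,0,0,0,0,0,-5.5]]]}}

```text
clock: 20.02
tool_pos: [0.4619, 0.088, 0.1966]
orientation: [[-0.697, 0.717, 0.0], [0.717, 0.697, 0.003], [0.002, 0.003, -1.0]]
wrist_force: [0.5, 0.6, 1.2]
finger_gap: 0.0499
gripper_force: 0.0
```

```bash
python3 m2.py 10|sed -n '1,2p;4,100p'; python3 - <<'E'
from h import *
a=cv2.imread("pics/side10.png")[:,:,::-1];print(blobs(a,'orange',(225,150,290,240),2))
t=cv2.imread("pics/top10.png")[:,:,::-1];print(blobs(t,'orange',(205,165,320,240),2))
y=12;o=np.hstack([cv2.resize(i,(400,400),interpolation=cv2.INTER_CUBIC) for i in (a[150:230,225:305],t[160:240,235:315])])
cv2.imwrite("pics/c10.png",o[:,:,::-1])
E
```

```text
[0.4619 0.088  0.1966] [0.4524 0.6259 1.1718]
red [(4, array([257.5, 199.5]), array([257, 199,   2,   2])), (14, array([258.2, 205.4]), array([257, 202,   3,   7]))]
[[192  45  48  47  48  48  47  46  47  43  48  45]
 [193  46  47  46  47  49  48  45  46  42  48  46]
 [194  42  47  45  46  47  46  45  45  40  48  45]
 [195  43  47  47  48  46  45  46  48  38  46  43]
 [196  42  45  46  48  48  44  45  46  41  45  42]
 [197  48  46  47  47  45  42  43  52  81  43  40]
 [198  52  53  48  46  42  46  51  92  93  48  44]
 [199  44  53  46  42  42  46  51  95  94  48  45]
 [200  44  51  46  43  42  45  50  93  93  47  42]
 [201  44  49  46  42  43  48  51  94  92  49  45]
 [202  43  52  54  47  44  46  52  94  91  46  45]
 [203  44  48  71  77  49  44  56  94  90  40  44]
 [204  44  52  71  97  85  67  78  96 101 107  48]
 [205  43  51  64  84  86  84  86  93  93 184  35]
 [206  39  95  78  72  75  73  73  73  67 108  57]
 [207  38 121  81  77  82  81  83  81  70  82  79]
 [208  73 126  81  77  84  81  83  82  95  81  80]
 [209 112 132  90  81  84  82  83  81  97  83  80]
 [210 122 132  9
[... 573 characters left out ...]
69  50]
 [267  88  56  44  54  66  53]
 [268  79  70  61  66  71  55]
 [269  83  78  63  74  70  50]
 [270  98  89  81  72  85  63]
 [271  89  95  89  87 100  88]
 [272  78  78  88  94 117 116]
 [273  70  64  76  81 112 105]
 [274  68  70  67  71  93  70]
 [275  68  70  68  68  77  54]
 [276  69  67  64  67  75  49]
 [277  66  66  66  67  73  51]
 [278  69  70  68  67  66  45]
 [279  64  65  68  66  66  49]]
[(2, array([235.5, 205. ]), array([235, 205,   2,   1])), (6, array([267.2, 204.7]), array([266, 204,   4,   2])), (2, array([271. , 205.5]), array([271, 205,   1,   2]))]
[(66, array([302.5, 207.8]), array([298, 204,  10,   8])), (23, array([271.6, 219.5]), array([269, 215,   7,   8]))]
```

View pics/c10.png

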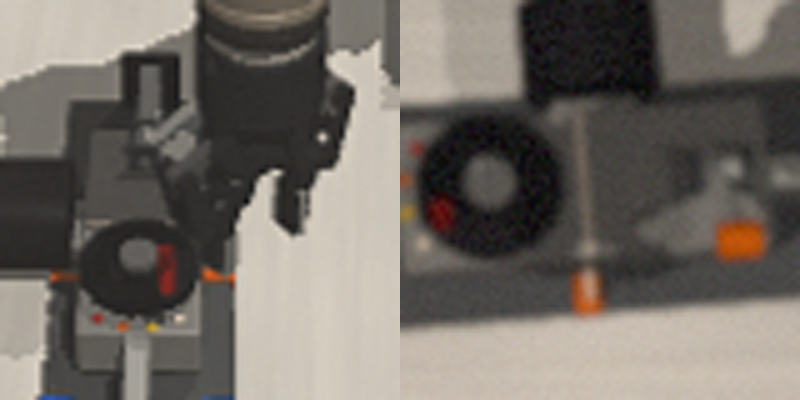

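The pointer is centred on the orange stripe (top crop (587,290)), and the lever knob leans back to the robot side at (742,240). Next I'll compute the post position and the real finger-tip height.

```bash
python3 - <<'E'
from h import *
s=sensors.get_state();p=s['tool_pos'];y=s['orientation'][:,1]
for z in(.16,.18,.2,.22):print(z,onz("side",(284.4,197),z))
print("fingers",p+y*.025,p-y*.025,p-y*.039)
for dz in(-.022,.01):
  print(dz,[proj("side",p+y*d+[0,0,dz]) for d in(-.039,-.025,.025,.039)])
print("knob now",onz("top",(302.5,207.8),.128),"exp",np.array([.5006,-.103])+[.0034,-.0632], "was",onz("top",(279.7,208.6),.128))
print("post top",onz("top",(242.6,201.6),.122), onz("side",(258,199.3),.122),tri((258,199.5),(242.6,201.6)))
print("was",onz("top",(220.7,204.0),.122))
E
```

```text
0.16 [0.4343 0.0191 0.16  ]
0.18 [0.4345 0.0397 0.18  ]
0.2 [0.4348 0.0602 0.2   ]
0.22 [0.435  0.0807 0.22  ]
fingers [0.4801 0.0986 0.1965] [0.4441 0.0638 0.1965] [0.4341 0.0541 0.1965]
-0.022 [array([284.3699, 201.3083]), array([281.173, 203.302]), array([269.4652, 210.5989]), array([266.104 , 212.6926])]
0.01 [array([284.745 , 194.2001]), array([281.4892, 196.1929]), array([269.559 , 203.4921]), array([266.132 , 205.5879])]
knob now [ 0.5013 -0.1656  0.128 ] exp [ 0.504  -0.1662] was [ 0.5006 -0.1024  0.128 ]
post top [ 0.5238 -0.0001  0.122 ] [ 0.5249 -0.0026  0.122 ] (array([ 0.5241, -0.0002,  0.1233]), np.float64(0.0010657525471157914))
was [0.5185 0.061  0.122 ]
```

Emit:
{"api": "play_rows", "payload": {"moves": [[[40,15,-22,0,0,0,-3.5],[40,16,-22,0,0,0,-3.5],[40,16,-22,0,0,0,0],[40,15,-22.5,0,0,0,0],[40,0,0,-20,0,0,0],[40,0,0,-20,0,0,0],[40,0,0,-10,0,0,0],[40,0,0,0,0,0,0],[40,0,0,0,0,0,0],[40,0,0,0,0,0,0]]], "force": 20}}

```text
clock: 20.95
tool_pos: [0.5249, -0.0088, 0.1478]
orientation: [[-0.6, 0.8, 0.002], [0.8, 0.6, 0.0], [-0.001, 0.001, -1.0]]
wrist_force: [0.9, -0.6, 0.5]
finger_gap: 0.0401
gripper_force: 0.0
```

```bash
python3 - <<'E'
from h import *
s=sensors.get_state();p=s['tool_pos'];y=s['orientation'][:,1];print(p,y,s['wrist_force'])
im=imaging.camera("side");cv2.imwrite("pics/side11.png",im[:,:,::-1])
print("red",blobs(im,'red',(240,185,275,225),2))
print("nom tips",[proj("side",p+y*d+[0,0,-.022]) for d in(-.03,0,.03)], "post",[proj("side",[.524,-.0005,z]) for z in(.082,.108,.122)])
for r in range(180,216,2):print(r,im[r,240:284,1])
E
```

```text
[ 0.5249 -0.0088  0.1478] [0.7999 0.6002 0.0014] [ 0.9    -0.6374  0.509 ]
red [(28, array([257.9, 203.4]), array([257, 199,   3,  10]))]
nom tips [array([265.3327, 194.0025]), array([258.121 , 197.2757]), array([250.7803, 200.6069])] post [array([258.3411, 207.7507]), array([258.2507, 202.5826]), array([258.2009, 199.7385])]
180 [ 57  57  45  44  46  47  48  48  48  50  43  42  42  42  41  43  47  66
  74  80 120  78  42  43  42  95  86  60  78  83  80  94 178 192 189 191
 195 197 193 191 192 193 198 198]
182 [ 56  58  59  50  44  46  47  47  47  47  48  47  45  47  57  52  48  66
  76  76 119  89  50  40  38  92  87  64  77  82  80  94 179 193 189 191
 194 196 191 192 192 194 199 198]
184 [ 54  59  64  78  78  57  48  45  47  48  46  47  46  45  68  65  60  62
  62  62 106  84  48  42  37  91  86  73  79  82  79  95 178 191 190 192
 196 197 192 191 192 195 200 200]
186 [ 48  56  70  77  79  79  70  61  53  43  43  46  50 109  82  73  74  76
  77  64  67  97  76  46  37  90 101  87  82  83  80  95 179 194 192 192
 196 196 193 193 194 197 202 199]
188 [ 48  47  71  76  77  78  78  79
[... 1839 characters left out ...]
4  44  43  44  44  45  45  47  45  42  43
  44  44  46  43  38  74 127  93  83  85  84  85  82  95 189 203 200 202
 203 202 198 198 202 204 204 201]
210 [ 69 105 111  69  40  37  39  40  41  43  42  44  46  45  44  43  42  41
  44  42  39  56  97 123 132  92  82  85  82  85  81  99 188 201 198 202
 203 201 199 200 200 203 202 200]
212 [ 97 108 108 110  97 102 106  67  42  39  38  37  36  36  36  38  44  59
  97 104 105 119 123 126 131  92  81  84  82  84  83  79 185 201 200 202
 202 200 200 200 200 203 201 199]
214 [101 123 123 100  69  96 105 107 103  83  94 103 108 106 129 122 109 120
 124 112 150 142 126 124 129  91  80  84  83  84  82  74 185 201 198 202
 200 199 199 198 200 203 201 200]
```

Emit:
{"api": "play_rows", "payload": {"moves": [[[40,-1,8,0,0,0,0],[40,0,0,-15,0,0,0],[40,0,0,-15,0,0,0],[40,0,0,-10,0,0,0],[40,0,0,-10,0,0,0],[34,0,0,0,0,0,0],[28,0,0,0,0,0,0],[24,0,0,0,0,0,0],[24,0,0,0,0,0,0],[24,0,0,0,0,0,0]]]}}

```text
clock: 21.83
tool_pos: [0.5239, -0.0005, 0.0975]
orientation: [[-0.6, 0.8, 0.001], [0.8, 0.6, 0.0], [-0.001, 0.001, -1.0]]
wrist_force: [-0.8, -0.0, -0.7]
finger_gap: 0.0244
gripper_force: 0.0
```

Emit:
{"api": "play_rows", "payload": {"moves": [[[22,0,0,-2,0,0,0],[20,0,0,-2,0,0,0],[18,0,0,-2,0,0,0],[17,0,0,0,0,0,0],[16,0,0,0,0,0,0],[15,0,0,0,0,0,0],[14,0,0,0,0,0,0],[14,0,0,0,0,0,0],[14,0,0,0,0,0,0],[14,0,0,0,0,0,0]]]}}

```text
clock: 22.67
tool_pos: [0.5241, 0.0002, 0.091]
orientation: [[-0.6, 0.8, 0.002], [0.8, 0.6, 0.001], [-0.0, 0.002, -1.0]]
wrist_force: [4.3, 2.5, -2.3]
finger_gap: 0.0139
gripper_force: 2.4
```

Emit:
{"api": "play_rows", "payload": {"moves": [[[19,0.8,0.6,0,0,0,0],[19,0,0,-2,0,0,0],[19,0,0,-2,0,0,0],[19,0,0,-1.5,0,0,0],[19,0,0,-1.5,0,0,0],[19,0,0,0,0,0,0],[16,0,0,0,0,0,0],[13,0,0,0,0,0,0],[11,0,0,0,0,0,0],[11,0,0,0,0,0,0]]]}}

```text
clock: 23.5
tool_pos: [0.5251, 0.0008, 0.0841]
orientation: [[-0.6, 0.8, 0.002], [0.8, 0.6, 0.001], [-0.001, 0.002, -1.0]]
wrist_force: [3.6, 1.5, -2.2]
finger_gap: 0.0114
gripper_force: 14.3
```

The post is gripped (gap 11.4 mm). I'll firm the grip and swing it clockwise along its arc.

Emit:
{"api": "play_rows", "payload": {"moves": [[[8,0,0,0,0,0,0],[8,0,0,0,0,0,0],[8,1.8,1.2,0,0,0,-3.6],[8,1.8,1.2,0,0,0,-3.6],[8,2.0,1.0,0,0,0,-3.6],[8,2.0,1.0,0,0,0,-3.6],[8,2.0,0.8,0,0,0,-3.6],[8,2.1,0.7,0,0,0,-3.6],[8,0,0,0,0,0,0],[8,0,0,0,0,0,0]]], "force": 90}}

```text
clock: 24.33
tool_pos: [0.536, 0.0066, 0.0842]
orientation: [[-0.266, 0.964, 0.0], [0.964, 0.266, 0.001], [0.001, 0.0, -1.0]]
wrist_force: [1.5, 3.9, 3.5]
finger_gap: 0.0094
gripper_force: 68.9
```

```bash
cat > d.py <<'E'
from h import *
import sys
s=sensors.get_state();print(s['tool_pos'],s['orientation'][:,1],s['wrist_force'],s['wrist_torque'],s['finger_gap'],s['gripper_force'])
for n,roi in(("side",(236,180,280,225)),("top",(235,165,300,235))):
    im=imaging.camera(n);cv2.imwrite(f"pics/{n}{sys.argv[1]}.png",im[:,:,::-1])
    h=cv2.cvtColor(im,cv2.COLOR_RGB2HSV)
    m=((h[...,0]<4)|(h[...,0]>172))&(h[...,1]>120)&(h[...,2]>35)
    x0,y0,x1,y1=roi;yy,xx=np.nonzero(m[y0:y1,x0:x1]);print(n,list(zip((xx+x0).tolist(),(yy+y0).tolist())))
    if n=="side":print("ptr",im[198:208,266:270,1].mean(1))
C=np.array([.546,-.027])
for a in(0,.4,.8,1.2,1.3):
    f=-.6+a;X,Y=.035*np.sin(f),.035*np.cos(f);q=C+[X-.053*Y,Y+.053*X];print(a,q,proj("side",[*q,.09]),proj("side",[*q,.122]))
E
python3 d.py 12
```

```text
[0.536  0.0066 0.0842] [0.9641 0.2656 0.0004] [1.475  3.9075 3.4816] [ 0.6598 -0.2821  0.1537] 0.009438261925817766 68.88304352760315
side [(254, 200), (255, 200), (254, 201), (255, 201), (256, 201), (254, 202), (255, 202), (256, 202), (254, 203), (255, 203), (256, 203), (254, 204), (255, 204), (256, 204), (254, 205), (255, 205), (256, 205), (254, 206), (255, 206), (256, 206), (254, 207), (255, 207), (256, 207), (254, 208), (255, 208), (256, 208), (254, 209), (255, 209), (244, 213), (244, 214)]
ptr [ 84.25  83.    77.75 174.75 159.5  112.25  99.    86.5   73.75  82.5 ]
top []
0 [0.5247 0.0008] [258.0851 206.4387] [257.9683 200.0011]
0.4 [0.5372 0.0069] [254.4023 207.5156] [254.2202 201.0796]
0.8 [0.5511 0.0077] [250.446  207.4824] [250.1941 201.0484]
1.2 [0.5642 0.0029] [246.8749 206.3457] [246.5612 199.9142]
1.3 [0.5671 0.001 ] [246.1142 205.9086] [245.7875 199.4777]
```

The post is now about 0.35 rad round and the pointer hasn't moved. I'll continue.

Emit:
{"api": "play_rows", "payload": {"moves": [[[8,2.1,0.5,0,0,0,-3.6],[8,2.1,0.5,0,0,0,-3.6],[8,2.2,0.2,0,0,0,-3.6],[8,2.2,0.2,0,0,0,-3.6],[8,2.2,-0.1,0,0,0,-3.6],[8,2.2,-0.1,0,0,0,-3.6],[8,2.2,-0.3,0,0,0,-3.6],[8,2.1,-0.4,0,0,0,-3.6],[8,0,0,0,0,0,0],[8,0,0,0,0,0,0]]]}}

```text
clock: 25.27
tool_pos: [0.5536, 0.0078, 0.0842]
orientation: [[0.231, 0.973, 0.001], [0.973, -0.231, 0.002], [0.002, 0.0, -1.0]]
wrist_force: [1.5, 5.6, 3.0]
finger_gap: 0.0096
gripper_force: 69.0
```

Emit:
{"api": "play_rows", "payload": {"moves": [[[8,2.1,-0.6,0,0,0,-3.6],[8,2.1,-0.6,0,0,0,-3.6],[8,2.0,-0.8,0,0,0,-3.6],[8,2.0,-0.9,0,0,0,-3.6],[8,1.9,-1.1,0,0,0,-3.6],[8,0,0,0,0,0,0],[8,0,0,0,0,0,0],[8,0,0,0,0,0,0],[8,0,0,0,0,0,0],[8,0,0,0,0,0,0]]]}}

```text
clock: 26.1
tool_pos: [0.5643, 0.0041, 0.0843]
orientation: [[0.52, 0.854, 0.002], [0.854, -0.52, 0.002], [0.003, 0.001, -1.0]]
wrist_force: [3.6, 5.2, 2.6]
finger_gap: 0.0094
gripper_force: 68.9
```

```bash
python3 d.py 13
```

```text
[0.5643 0.0041 0.0843] [ 0.854  -0.5203  0.0008] [3.6127 5.2222 2.599 ] [ 1.0537 -0.6356  0.2054] 0.009413656868752633 68.9493191242218
side [(246, 207), (246, 208), (247, 208), (248, 208), (244, 213), (244, 214)]
ptr [ 85.    83.    79.   176.25 161.   113.75 100.25  87.75  74.75  83.  ]
top []
0 [0.5247 0.0008] [258.0851 206.4387] [257.9683 200.0011]
0.4 [0.5372 0.0069] [254.4023 207.5156] [254.2202 201.0796]
0.8 [0.5511 0.0077] [250.446  207.4824] [250.1941 201.0484]
1.2 [0.5642 0.0029] [246.8749 206.3457] [246.5612 199.9142]
1.3 [0.5671 0.001 ] [246.1142 205.9086] [245.7875 199.4777]
```

Emit:
{"api": "play_rows", "payload": {"moves": [[[8,1.0,-0.7,0,0,0,-2],[8,1.0,-0.7,0,0,0,-2],[8,0.3,-0.2,0,0,0,0],[8,0,0,0,0,0,0],[8,0,0,0,0,0,0],[8,0,0,0,0,0,0],[8,0,0,0,0,0,0],[8,0,0,0,0,0,0],[8,0,0,0,0,0,0],[8,0,0,0,0,0,0]]]}}

```text
clock: 27.03
tool_pos: [0.5664, 0.0028, 0.0843]
orientation: [[0.578, 0.816, 0.002], [0.816, -0.578, 0.003], [0.003, -0.0, -1.0]]
wrist_force: [3.4, 5.8, 4.0]
finger_gap: 0.0095
gripper_force: 69.0
```

```bash
python3 d.py 14 | head -4; python3 - <<'E'
from h import *
im=imaging.camera("side");print([ (x,y,im[y,x].tolist()) for y in(198,200,202,204,206,208,209) for x in range(243,250)])
E
```

```text
[0.5664 0.0028 0.0843] [ 0.8158 -0.5784 -0.0001] [3.3964 5.8145 3.9608] [ 1.1718 -0.5416  0.2826] 0.009540821896641044 68.9673113822937
side [(246, 207), (247, 207), (248, 207), (246, 208), (247, 208), (244, 213), (244, 214)]
ptr [ 84.5   84.    79.25 177.5  160.   113.   101.25  88.    74.25  84.25]
top []
[(243, 198, [55, 51, 49]), (244, 198, [41, 39, 37]), (245, 198, [42, 42, 39]), (246, 198, [47, 45, 43]), (247, 198, [45, 44, 42]), (248, 198, [47, 45, 43]), (249, 198, [44, 43, 40]), (243, 200, [57, 55, 52]), (244, 200, [45, 37, 36]), (245, 200, [54, 50, 47]), (246, 200, [74, 70, 67]), (247, 200, [52, 51, 48]), (248, 200, [41, 41, 37]), (249, 200, [42, 41, 39]), (243, 202, [56, 53, 50]), (244, 202, [38, 35, 34]), (245, 202, [61, 58, 55]), (246, 202, [104, 101, 95]), (247, 202, [75, 73, 70]), (248, 202, [47, 46, 44]), (249, 202, [40, 40, 37]), (243, 204, [50, 48, 47]), (244, 204, [39, 36, 35]), (245, 204, [71, 56, 53]), (246, 204, [105, 100, 94]), (247, 204, [85, 84, 79]), (248, 204, [54, 52, 49]), (249, 204, [44, 43, 42]), (243, 206, [43, 42, 40]), (244, 206, [40, 40, 37]), (245, 206, [64, 40, 37]), (246, 206, [95, 79, 73]), (247, 206, [114, 111, 104]), (248, 206, [78, 71, 67]), (249, 206, [47, 41, 39]), (243, 208, [39, 37, 35]), (244, 208, [41, 40, 38]), (245, 208, [52, 40, 39]), (246, 208, [98, 42, 38]), (247, 208, [97, 40, 37]), (248, 208, [60, 41, 40]), (249, 208, [44, 43, 41]), (243, 209, [51, 49, 47]), (244, 209, [37, 35, 33]), (245, 209, [40, 39, 37]), (246, 209, [52, 41, 39]), (247, 209, [50, 41, 39]), (248, 209, [47, 44, 43]), (249, 209, [46, 46, 44])]
```

```bash
python3 -c "
from station import arm
print(arm.finish_job())"
```

```text
the job is handed in; nothing more can be done
None
```

I handed the job in at about 27 s. The blower is locked with its pointer on the orange mark, and the fingers are still holding the dial post past the third click, at about 1.25 rad; I measured these from the cameras and tool pose, and the judge's verdict wasn't shown.

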